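# Free the stuck plug lid of a dressing canister

## Robot

A 6-joint arm with a two-finger parallel gripper is mounted at the origin on the work surface. World frame = base frame: x ahead of the robot, y to its left, z up, the work surface at z = 0. Lengths are in m, angles in rad, forces in N, time in s.
With the tool pointing down it reaches from about 0.275 to 1 m from the base axis. Payload 8.4 kg.
Tool frame: the origin (TCP) lies midway between the tips of the shut fingers; the grasp point (between the pads) lies 19 mm behind it (grasp_offset is the distance from the TCP to the grasp point, in m); z points along the fingers, y is the direction in which the jaws open and shut (so a half turn about z gives the same grasp; the last joint's range is limited). The gripper opens to 85 mm and grips with 20 to 120 N. Pads are 22 mm wide; open, the fingers measure 114 mm over their backs; the gripper's body (76 mm by 85 mm) begins 54 mm behind the grasp point. The pads swing forward as they close: fully open they stand 13 mm farther back than shut.
Start: joints at [-1.124, 0.353, 1.633, -0, 1.155, -0.002], TCP at [0.271, -0.563, 0.231] pointing down, gripper open.
Joint ranges: [-2.63, 2.63], [-0.92, 2.1], [0.06, 2.66], [-1.3, 4.44], [0, 2.69], [-3.02, 3.02]. Speed limits (rad/s): [2.22, 2.22, 2.79, 3.14, 3.14, 3.14].

## Interface

Orientations are given as a unit quaternion [w, x, y, z].
In Python, from workcell import * gives the robot as it stands. The module is installed in compiled form; this text tells all that it offers.
- The arm moves only by the tool arm_command, never from a script. Its argument "plan" is a list of rows, each an object with "delta_pos": the shift along the tool's x, y, z normalised to -1 to 1, where 1 is 0.2 m, a list of three; "rotation": the turn, a rotation vector about the tool's x, y, z normalised to -1 to 1, where 1 is pi rad, a list of three. A call has 1 to 12 rows; each row is the pose to reach, as a shift and turn from the pose commanded when the call began, along the tool's axes at that moment, turning the shorter way round; what a row does not reach only later rows make up. A row lasts 1/12 s, in which the tool goes at most 41.7 mm and 7.16 degrees, less where a joint would pass 70% of its speed; a pose out of reach is approached as far as the arm can. A call with a number of a shift or a turn outside -1 to 1 is refused whole. A call with a gripper value outside its range is refused whole. "claw" is the opening, from 0 (shut) to 1 (fully open), set as the call begins (left out, the last holds). The fingers move at their own pace and stop on an object; "newtons" is the grip in N (left out, the last holds). Time passes only in rows, so rows that repeat a pose let the fingers close. It gives the time, the measured TCP pose, the force and the opening at its end, in the units of the state.
- read_state(): the state, without advancing time (a new reading comes with each control period).
- capture(name): name is "scene" or "side" or "wrist"; returns (picture, depth): 420x560x3 uint8, red, green, blue; 420x560 float32, m along the optical axis (not along the pixel's ray), 0 where there is no reading.
- get_calibration(name): a dict with "intrinsics" (3x3 intrinsics, pixels), "pose" (4x4, takes a point from camera to world coordinates); the wrist camera has in their place "T_tool_cam" (4x4, takes a point from camera to tool coordinates, whose origin is the TCP and whose axes are the flange's). Camera axes: x right, y down, z forward; pixel columns grow to the right and rows downward; lengths in m; the calibration is good to about 2 mm. The wrist camera is an equidistant fisheye: a pixel r from the principal point sees the ray r / f radians off the axis. A picture is of the moment at which its call begins: read the wrist's pose just before it. get_calibration takes no time and is no camera call.
- job_done(): hands the job in, once; it reports no verdict.
The state is a dict: "time": time; "joint_positions": joint angles; "dq": joint speeds; "tau": joint torques, N m; "tool_pos": TCP position; "ee_rot": TCP orientation; "force": force on the tool from outside, world axes, zero at the start; "wrist_torque": the same for the moment, N m; "width": finger opening in m.
Only numpy, scipy, OpenCV 4.12 (cv2) and the standard library are available. Lean on these libraries where they do the work, as an engineer would, in place of code of your own. Each camera call takes 0.05 s, during which the arm holds its last target. There are 200 camera calls.

## Task

The plug lid of the tall slender steel canister is stuck. Grip it by its black bar and work it loose: twist it about 30 degrees to the left (anticlockwise seen from above) of how it stands, then back to about 30 degrees right of how it stood while pulling, so that it has crept up about 5 mm but is still in the neck, and then draw it straight out. Set the lid down gently, standing upright, in the empty steel tray and let go.

Things in the scene. Friction and masses are not known exactly. Their poses are not given: they have to be found in the camera images.
- lid: stuck plug lid of the tall slender canister: steel, about 120 g, 56 mm high; origin at the centre of the plug's foot, z up, x along the bar. From below: plug 36 mm wide, 18 mm long; flange 66 mm wide, 4 mm thick; upright black bar 44 (x) by 12 (y) by 34 mm tall. Pads in the neck squeeze the plug: pulling takes 10 to 20 N, turning 0.2 to 0.4 N m, until it has risen 16 mm. It stands on its foot.
- lid_grip (a point): centre of the lid's black bar, where to grip it: 39 mm above the plug's foot, 17 mm above the flange, 17 mm below the bar's top; x along the bar, grip across y (12 mm). The other two canisters have lids of the same kind, which stay shut.
- lid_end (a point): middle of one short end face of the bar grip: 22 mm from its centre along the lid's x
- canister_rim (a point): centre of the top rim of the tall slender steel canister, 62 mm wide, rim 125 mm above the counter, fixed in a grey holder. It is the tallest of three in any order: another is as slender but 80 mm high, the third 92 mm wide and 100 mm high. At the start the lid's flange lies on this rim, its axes parallel to the rim's (x along the bar, z up).
- tray_in (a point): centre of the inner floor of the empty steel tray, 3 mm above the counter; the tray, fixed, is 170 mm along x by 220 mm along y, with walls 3 mm thick and 16 mm high. z up
There are look-alikes about, which are no part of the job. What is shaped like the lid but blue is not meant.

How it is judged:
By the outcome, as a careful person would: the job done as asked, in the order asked, and still so for the second after the job is handed in, with the robot touching nothing.
It also fails if it takes over 48 s, if anything falls off the work surface, if the arm or the gripper's body presses on something with over 40 N, if the wrist force passes 120 N, or if a joint passes its speed limit or range.

## Working session

There is one attempt and no reset: what is moved stays moved. The work goes in short steps, Python scripts to look and compute and a tool call to move; the robot and the scene stay as the last step left them, time stands still between calls to the robot, and variables do not carry over. Pictures are saved under pics/ and viewed, about 8 in all and at most 12, crops included, and the job is handed in when it is done.

Besides the shell and the picture viewer there is one more tool, called after "Emit:" as name([rows], argument=value, ...), one row to a line, values as JSON. arm_command: Moves the arm, as the interface text tells. Scaled input: -1 to 1 covers 0.2 m each way for a shift and pi rad each way for a turn. Its arguments: {"type":"object","properties":{"plan":{"type":"array"},"claw":{"type":"number"},"newtons":{"type":"number"}},"required":["plan"]}

```bash
mkdir -p pics; cat > h.py <<'E'
from workcell import *
import numpy as np, cv2
def pts(name, dep):
    c=get_calibration(name); K=np.array(c["intrinsics"]); T=np.array(c["pose"])
    v,u=np.mgrid[:dep.shape[0],:dep.shape[1]]
    P=np.stack([(u-K[0,2])/K[0,0]*dep,(v-K[1,2])/K[1,1]*dep,dep],-1)
    return P@T[:3,:3].T+T[:3,3]
def save(n,im): cv2.imwrite(f"pics/{n}.png",im[...,::-1])
E
python3 - <<'E'
from h import *
s=read_state();print(s)
for n in("scene","side"):
    im,d=capture(n);save(n,im);np.savez(n,im=im,d=d,P=pts(n,d))
    c=get_calibration(n);print(n,np.round(c["intrinsics"],1),np.round(c["pose"],3))
print(get_calibration("wrist"))
E
```

```text
{'time': 0.0, 'joint_positions': array([-1.12439746e+00,  3.53654184e-01,  1.63414974e+00,  9.62806233e-06,
        1.15516740e+00, -2.38849999e-03]), 'dq': array([-6.61425048e-05,  1.32230057e-03,  2.43480620e-05,  1.62536148e-04,
       -1.71624123e-04, -1.44312430e-03]), 'tau': array([-3.91579979e-04, -6.05250192e+01, -3.42054820e+01, -6.66104347e-05,
        9.50532267e-03, -8.58597332e-06]), 'tool_pos': array([ 0.27097507, -0.56267607,  0.23055122]), 'ee_rot': array([-6.73385101e-04,  9.74929402e-01,  2.22513337e-01, -1.47486797e-04]), 'force': array([-0.19439903,  0.04411189,  0.04786622]), 'wrist_torque': array([-0.00538817, -0.01382567, -0.0149877 ]), 'width': 0.0853784325111853}
scene [[543.9   0.  287.2]
 [  0.  543.9 202.2]
 [  0.    0.    1. ]] [[ 0.778  0.407 -0.478  1.097]
 [ 0.628 -0.494  0.601 -0.718]
 [ 0.009 -0.768 -0.64   0.859]
 [ 0.     0.     0.     1.   ]]
side [[388.    0.  283.3]
 [  0.  388.  218.6]
 [  0.    0.    1. ]] [[-0.989 -0.06   0.132  0.432]
 [-0.144  0.555 -0.819  0.624]
 [-0.024 -0.83  -0.558  0.568]
 [ 0.     0.     0.     1.   ]]
{'intrinsics': array([[325.1922621 ,   0.        , 275.24161516],
       [  0.        , 325.1922621 , 208.90357783],
       [  0.        ,   0.        ,   1.        ]]), 'T_tool_cam': array([[-8.22571805e-04, -9.54126072e-01, -2.99404011e-01,
         7.72820447e-02],
       [ 9.99999316e-01, -5.35841880e-04, -1.03976742e-03,
        -4.49880237e-04],
       [ 8.31635993e-04, -2.99404661e-01,  9.54125860e-01,
        -1.42032334e-01],
       [ 0.00000000e+00,  0.00000000e+00,  0.00000000e+00,
         1.00000000e+00]])}
```

View pics/scene.png

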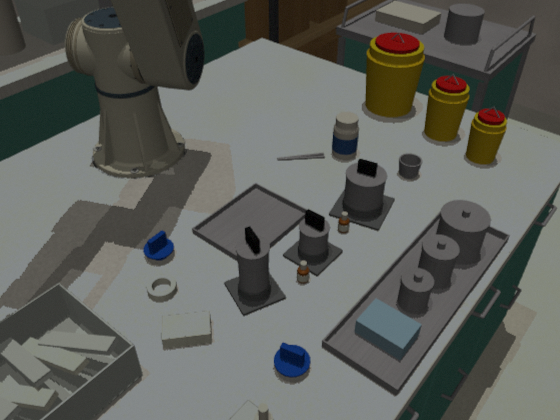

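View pics/side.png

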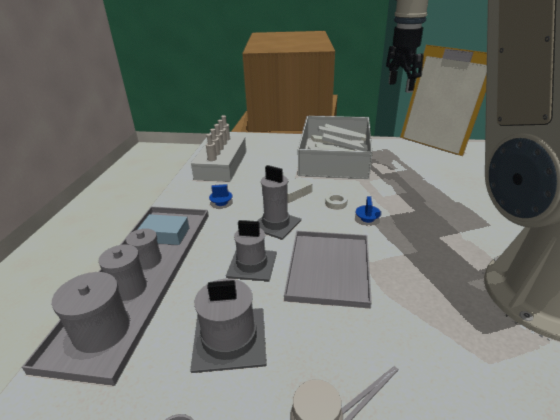

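The scene shows three black-barred canisters. The one at scene (253,265) / side (275,200) is slender and tall, the one at (313,238) / (250,245) is slender and short, and the one at (365,188) / (225,315) is wide. The first fits. The empty tray is at scene (252,222) / side (330,266). The other tray holds cans. The blue lids are decoys.

```bash
python3 - <<'E'
from h import *
out=[]
for n,(x0,y0,x1,y1) in {"scene":(235,222,270,256),"side":(258,160,292,186)}.items():
    z=np.load(n+".npz");im,P,d=z["im"],z["P"],z["d"]
    m=np.zeros(d.shape,bool);m[y0:y1,x0:x1]=im[y0:y1,x0:x1].max(-1)<35
    m&=(d>0)
    Q=P[m]; print(n,m.sum(),np.percentile(Q,[2,50,98],axis=0).round(4).tolist())
    t=Q[Q[:,2]>np.percentile(Q[:,2],98)-.006]
    r=cv2.minAreaRect((t[:,:2]*1000).astype(np.float32));print("top rect",len(t),r,t[:,2].mean())
    # canister body: fit steel points z .05-.12 near
    c=np.median(Q,0)
    near=np.hypot(P[...,0]-c[0],P[...,1]-c[1])<.06
    b=P[near&(P[...,2]>.04)&(P[...,2]<.115)]
    A=np.c_[2*b[:,:2],np.ones(len(b))];s=np.linalg.lstsq(A,(b[:,:2]**2).sum(1),rcond=None)[0]
    print("cyl",s[:2],np.sqrt(s[2]+s[0]**2+s[1]**2),len(b))
    # tray: rim points z .010-.022 
    k={"scene":(190,185,312,260),"side":(284,228,374,306)}[n]
    S=P[k[1]:k[3],k[0]:k[2]].reshape(-1,3);I=im[k[1]:k[3],k[0]:k[2]].reshape(-1,3).max(-1)
    f=S[(S[:,2]>.011)&(S[:,2]<.019)&(I<140)]
    print("tray",len(f),cv2.minAreaRect((f[:,:2]*1000).astype(np.float32)))
    cx,cy=(x0+x1)//2,(y0+y1)//2+15
    out.append(cv2.resize(im[max(cy-55,0):cy+55,cx-50:cx+50],(390,430),interpolation=cv2.INTER_CUBIC))
save("crop",np.hstack(out))
E
```

```text
scene 242 [[0.5648, -0.1911, 0.1337], [0.5893, -0.1832, 0.1557], [0.606, -0.17, 0.1647]]
top rect 104 ((585.38720703125, -179.0513916015625), (10.651578903198242, 44.4493408203125), 67.37214660644531) 0.16223055555277335
cyl [ 0.58501623 -0.17826211] 0.029247121066304754 776
tray 549 ((491.2315979003906, -27.046859741210938), (272.35760498046875, 224.37388610839844), 0.18048518896102905)
side 201 [[0.5627, -0.1812, 0.1342], [0.5819, -0.1724, 0.1505], [0.6009, -0.1649, 0.1645]]
top rect 52 ((581.6539306640625, -172.9934844970703), (7.885806083679199, 40.142459869384766), 66.07073211669922) 0.16229062921369944
cyl [ 0.58185716 -0.17812513] 0.02941752318256223 654
tray 683 ((455.4510498046875, -35.83988952636719), (198.9134063720703, 239.8065948486328), 0.7648013234138489)
```

View pics/crop.png

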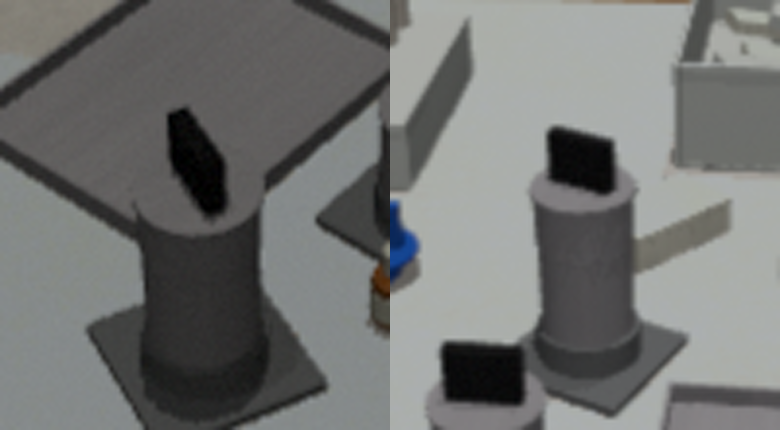

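The crop confirms it. The bar top at z≈0.163 equals 125+38 mm, so this is the tall canister. Its centre is about (0.584, -0.178) and the bar runs at about -23°. Moving to hover above it.

Emit:
arm_command([
  {"delta_pos":[0.2,-0.1,0],"rotation":[0,0,0]},
  {"delta_pos":[0.4,-0.2,0],"rotation":[0,0,0]},
  {"delta_pos":[0.6,-0.3,0],"rotation":[0,0,0]},
  {"delta_pos":[0.8,-0.4,0],"rotation":[0,0,0]},
  {"delta_pos":[1,-0.5,0],"rotation":[0,0,0]},
  {"delta_pos":[1,-0.5,0],"rotation":[0,0,0]},
], claw=1)

```text
time: 0.6
tool_pos: [0.4101, -0.3823, 0.231]
ee_rot: [-0.001, 0.975, 0.223, 0.0]
force: [-0.9, 0.2, -0.2]
width: 0.0853
```

```bash
python3 - <<'E'
from h import *
for n,seed,box in(("scene",(230,225),(185,180,318,270)),("side",(330,266),(280,225,380,310))):
    z=np.load(n+".npz");im,P=z["im"],z["P"]
    m=np.zeros(im.shape[:2],np.uint8);b=box
    sub=(im.max(-1)<135)&(np.abs(P[...,2]-.008)<.02)
    m[b[1]:b[3],b[0]:b[2]]=sub[b[1]:b[3],b[0]:b[2]]
    k,l=cv2.connectedComponents(m);m=l==l[seed[1],seed[0]]
    # floor only
    F=P[m];print(n,m.sum());
    for lo,hi in((-.003,.0075),(.012,.022)):
        f=F[(F[:,2]>lo)&(F[:,2]<hi)];print(lo,len(f),cv2.minAreaRect((f[:,:2]*1000).astype(np.float32)),np.percentile(f,[1,50,99],axis=0).round(3).tolist())
E
```

```text
scene 6507
-0.003 5377 ((421.6559143066406, -26.035369873046875), (339.48175048828125, 315.4209899902344), 37.06489562988281) [[0.22, -0.138, -0.002], [0.406, -0.016, 0.002], [0.601, 0.099, 0.007]]
0.012 550 ((498.8929443359375, -27.00518798828125), (287.71990966796875, 224.33885192871094), 0.20211507380008698) [[0.356, -0.139, 0.012], [0.436, -0.039, 0.015], [0.638, 0.084, 0.021]]
side 5693
-0.003 4814 ((439.1531677246094, -27.873184204101562), (222.74783325195312, 167.78817749023438), 89.76200866699219) [[0.359, -0.136, 0.002], [0.439, -0.018, 0.005], [0.521, 0.082, 0.007]]
0.012 595 ((439.8206787109375, -27.842445373535156), (168.674560546875, 222.68878173828125), 0.31398406624794006) [[0.357, -0.139, 0.012], [0.441, 0.062, 0.016], [0.524, 0.083, 0.02]]
```

The tray centre is about (0.440, -0.028), square to the world, and measures 169×223 mm as stated.

Emit:
arm_command([
  {"delta_pos":[0.2,-0.1,0],"rotation":[0,0,0]},
  {"delta_pos":[0.4,-0.2,0],"rotation":[0,0,0]},
  {"delta_pos":[0.6,-0.3,0],"rotation":[0,0,0]},
  {"delta_pos":[0.8,-0.4,0],"rotation":[0,0,0]},
  {"delta_pos":[1,-0.5,0],"rotation":[0,0,0]},
  {"delta_pos":[1,-0.5,0],"rotation":[0,0,0]},
])

```text
time: 1.1
tool_pos: [0.5472, -0.2054, 0.2311]
ee_rot: [-0.001, 0.975, 0.224, 0.001]
force: [0.7, -0.9, -0.0]
width: 0.085
```

Emit:
arm_command([
  {"delta_pos":[0.24,-0.06,0],"rotation":[0,0,0.038]},
  {"delta_pos":[0.24,-0.06,0],"rotation":[0,0,0.077]},
  {"delta_pos":[0.24,-0.06,0],"rotation":[0,0,0.115]},
  {"delta_pos":[0.24,-0.06,0],"rotation":[0,0,0.153]},
  {"delta_pos":[0.24,-0.06,0],"rotation":[0,0,0.192]},
  {"delta_pos":[0.24,-0.06,0],"rotation":[0,0,0.23]},
  {"delta_pos":[0.24,-0.06,0],"rotation":[0,0,0.268]},
  {"delta_pos":[0.24,-0.06,0],"rotation":[0,0,0.268]},
  {"delta_pos":[0.24,-0.06,0],"rotation":[0,0,0.268]},
  {"delta_pos":[0.24,-0.06,0],"rotation":[0,0,0.268]},
])

```text
time: 1.93
tool_pos: [0.5827, -0.1777, 0.2311]
ee_rot: [-0.0, 0.981, -0.193, -0.0]
force: [0.0, 0.6, -0.7]
width: 0.0851
```

```bash
cat >> h.py <<'E'
from scipy.spatial.transform import Rotation as R
def toolT():
    s=read_state();T=np.eye(4);q=s["ee_rot"];T[:3,:3]=R.from_quat([q[1],q[2],q[3],q[0]]).as_matrix();T[:3,3]=s["tool_pos"];return T,s
def wrist():
    T,s=toolT();im,d=capture("wrist");c=get_calibration("wrist");K=c["intrinsics"];W=T@c["T_tool_cam"]
    v,u=np.mgrid[:d.shape[0],:d.shape[1]];a=u-K[0,2];b=v-K[1,2];r=np.hypot(a,b)+1e-9;th=r/K[0,0]
    k=np.tan(np.minimum(th,1.5));P=np.stack([a/r*k*d,b/r*k*d,d],-1)@W[:3,:3].T+W[:3,3]
    return im,d,P,T,s
E
cat > look.py <<'E'
from h import *
import sys
im,d,P,T,s=wrist();save(sys.argv[1],im);z0=float(sys.argv[2]) # bar top height
print(s["time"],s["tool_pos"],np.degrees(np.arctan2(T[1,0],T[0,0])),T[:3,2].round(4))
m=(im.max(-1)<40)&(P[...,2]>z0-.006)&(P[...,2]<z0+.008)&(np.hypot(P[...,0]-T[0,3],P[...,1]-T[1,3])<.06)&(d>0)
k,l,st,ce=cv2.connectedComponentsWithStats(m.astype(np.uint8))
for i in range(1,k):
    if st[i,4]>60:
        Q=P[l==i];r=cv2.minAreaRect((Q[:,:2]*1000).astype(np.float32));print(st[i],ce[i],r,Q[:,2].mean())
E
python3 look.py w1 .163
```

```text
1.9333 [ 0.58268214 -0.17772313  0.23107442] -22.3038086218709 [-4.e-04  1.e-04 -1.e+00]
[ 268  188   17   62 1009] [275.83448959 218.37859267] ((584.5357666015625, -177.9528350830078), (11.191803932189941, 44.27359390258789), 67.26309967041016) 0.16216918008967088
```

View pics/w1.png

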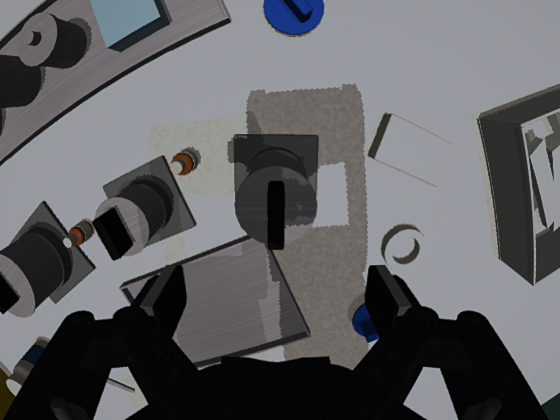

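The wrist view has the black bar under the tool at (276,218), centred within 2 mm and 0.4° of the tool's line. The neighbouring canisters are clear of the fingers. Descending and gripping.

Emit:
arm_command([
  {"delta_pos":[0.008,0,0.08],"rotation":[0,0,0.002]},
  {"delta_pos":[0.008,0,0.16],"rotation":[0,0,0.002]},
  {"delta_pos":[0.008,0,0.24],"rotation":[0,0,0.002]},
  {"delta_pos":[0.008,0,0.32],"rotation":[0,0,0.002]},
  {"delta_pos":[0.008,0,0.4],"rotation":[0,0,0.002]},
  {"delta_pos":[0.008,0,0.45],"rotation":[0,0,0.002]},
  {"delta_pos":[0.008,0,0.485],"rotation":[0,0,0.002]},
  {"delta_pos":[0.008,0,0.485],"rotation":[0,0,0.002]},
])

```text
time: 2.65
tool_pos: [0.5835, -0.1781, 0.1329]
ee_rot: [-0.0, 0.98, -0.198, -0.001]
force: [-0.2, -0.6, -0.7]
width: 0.0853
```

Emit:
arm_command([
  {"delta_pos":[0,0,0],"rotation":[0,0,0]},
  {"delta_pos":[0,0,0],"rotation":[0,0,0]},
  {"delta_pos":[0,0,0],"rotation":[0,0,0]},
  {"delta_pos":[0,0,0],"rotation":[0,0,0]},
  {"delta_pos":[0,0,0],"rotation":[0,0,0]},
  {"delta_pos":[0,0,0],"rotation":[0,0,0]},
  {"delta_pos":[0,0,0],"rotation":[0,0,0]},
  {"delta_pos":[0,0,0],"rotation":[0,0,0]},
  {"delta_pos":[0,0,0],"rotation":[0,0,0]},
  {"delta_pos":[0,0,0],"rotation":[0,0,0]},
], claw=0, newtons=90)

```text
time: 3.48
tool_pos: [0.5845, -0.1784, 0.1349]
ee_rot: [0.0, 0.98, -0.198, 0.0]
force: [-1.6, -0.2, 6.3]
width: 0.0106
```

Gripped. Twist 30° left, which is negative about the downward tool z.

Emit:
arm_command([
  {"delta_pos":[0,0,0],"rotation":[0,0,-0.018]},
  {"delta_pos":[0,0,0],"rotation":[0,0,-0.036]},
  {"delta_pos":[0,0,0],"rotation":[0,0,-0.054]},
  {"delta_pos":[0,0,0],"rotation":[0,0,-0.072]},
  {"delta_pos":[0,0,0],"rotation":[0,0,-0.09]},
  {"delta_pos":[0,0,0],"rotation":[0,0,-0.108]},
  {"delta_pos":[0,0,0],"rotation":[0,0,-0.126]},
  {"delta_pos":[0,0,0],"rotation":[0,0,-0.144]},
  {"delta_pos":[0,0,0],"rotation":[0,0,-0.16]},
  {"delta_pos":[0,0,0],"rotation":[0,0,-0.17]},
  {"delta_pos":[0,0,0],"rotation":[0,0,-0.17]},
  {"delta_pos":[0,0,0],"rotation":[0,0,-0.17]},
])

```text
time: 4.48
tool_pos: [0.5847, -0.1784, 0.1349]
ee_rot: [0.0, 0.998, 0.067, 0.0]
force: [-1.7, -0.2, 6.5]
width: 0.0105
```

```bash
python3 - <<'E'
from h import *
T,s=toolT();print(np.degrees(np.arctan2(T[1,0],T[0,0])),s["tool_pos"],s["force"],s["wrist_torque"],s["width"])
im,d,P,T,s=wrist();m=(im.max(-1)<40)&(P[...,2]>.157)&(P[...,2]<.171)&(np.hypot(P[...,0]-.584,P[...,1]+.178)<.04)
print(m.sum());save("w2",im)
E
```

```text
7.722579333993474 [ 0.58466162 -0.17843282  0.13486979] [-1.65229993 -0.24954003  6.54846967] [ 0.12234984  0.17036187 -0.03871844] 0.010544262932654407
2949
```

View pics/w2.png

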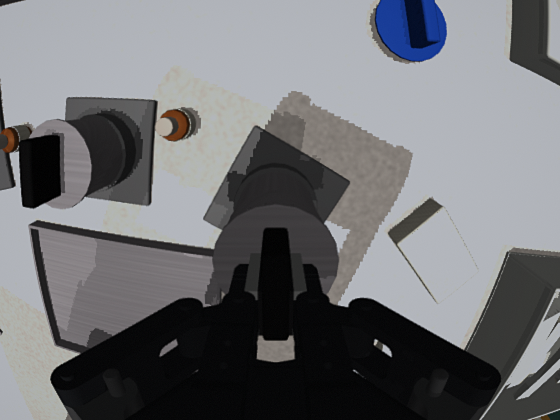

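The lid followed: in the wrist view the bar is between the fingers at (276,285), still in line with the jaws, and yaw is +7.7°, a turn of +30.4°. Now 60° right while pulling up.

Emit:
arm_command([
  {"delta_pos":[0,0,-0.0025],"rotation":[0,0,0.028]},
  {"delta_pos":[0,0,-0.005],"rotation":[0,0,0.056]},
  {"delta_pos":[0,0,-0.0075],"rotation":[0,0,0.084]},
  {"delta_pos":[0,0,-0.01],"rotation":[0,0,0.112]},
  {"delta_pos":[0,0,-0.0125],"rotation":[0,0,0.14]},
  {"delta_pos":[0,0,-0.015],"rotation":[0,0,0.168]},
  {"delta_pos":[0,0,-0.0175],"rotation":[0,0,0.196]},
  {"delta_pos":[0,0,-0.02],"rotation":[0,0,0.224]},
  {"delta_pos":[0,0,-0.0225],"rotation":[0,0,0.252]},
  {"delta_pos":[0,0,-0.025],"rotation":[0,0,0.28]},
  {"delta_pos":[0,0,-0.0275],"rotation":[0,0,0.308]},
  {"delta_pos":[0,0,-0.03],"rotation":[0,0,0.335]},
])

```text
time: 5.53
tool_pos: [0.5839, -0.1785, 0.1396]
ee_rot: [0.0, 0.896, -0.445, -0.0]
force: [-0.3, -1.0, -3.5]
width: 0.0106
```

```bash
cat > st.py <<'E'
from h import *
T,s=toolT();print(s["time"],np.degrees(np.arctan2(T[1,0],T[0,0])),s["tool_pos"],s["force"],s["wrist_torque"],s["width"])
im,d,P,T,s=wrist()
f=T[:2,0]  # tool x dir (towards camera)
L=(P-T[:3,3])@T[:3,:3]
m=(d>0)&(np.abs(L[...,1])<.005)&(L[...,0]>-.01)&(L[...,0]<.021)&(L[...,2]>-.06)&(L[...,2]<0)
b=(d>0)&(np.hypot(L[...,0]-.0,L[...,1])<.032)&(L[...,0]>.024)&(np.abs(L[...,2])<.02)
print("flange top z",b.sum(),np.median(P[b],0)if b.any() else None)
E
python3 st.py
```

```text
5.5333 -52.814303388269586 [ 0.58389163 -0.17849112  0.13959686] [-0.25814802 -0.95919495 -3.49831647] [-0.27810931 -0.11148391  0.16509144] 0.010561330892681844
flange top z 1147 [ 0.60081365 -0.20117909  0.13290309]
```

The lid is up 4.7 mm by TCP and about 4–5 mm by flange depth, at yaw -52.8°, 30° right of how it stood. Now drawing it straight out.

Emit:
arm_command([
  {"delta_pos":[0,0,-0.01],"rotation":[0,0,0]},
  {"delta_pos":[0,0,-0.02],"rotation":[0,0,0]},
  {"delta_pos":[0,0,-0.03],"rotation":[0,0,0]},
  {"delta_pos":[0,0,-0.04],"rotation":[0,0,0]},
  {"delta_pos":[0,0,-0.05],"rotation":[0,0,0]},
  {"delta_pos":[0,0,-0.06],"rotation":[0,0,0]},
  {"delta_pos":[0,0,-0.07],"rotation":[0,0,0]},
  {"delta_pos":[0,0,-0.09],"rotation":[0,0,0]},
  {"delta_pos":[0,0,-0.12],"rotation":[0,0,0]},
  {"delta_pos":[0,0,-0.16],"rotation":[0,0,0]},
  {"delta_pos":[0,0,-0.2],"rotation":[0,0,0]},
  {"delta_pos":[0,0,-0.2],"rotation":[0,0,0]},
])

```text
time: 6.58
tool_pos: [0.5855, -0.1787, 0.1827]
ee_rot: [-0.0, 0.897, -0.443, 0.002]
force: [0.9, -0.4, -1.8]
width: 0.0101
```

```bash
python3 st.py; python3 - <<'E'
from h import *
im,d=capture("side");save("s2",cv2.resize(im[100:320,180:400],(600,600)))
E
```

```text
6.5833 -52.58605552382659 [ 0.5855001  -0.17867899  0.182742  ] [ 0.93291453 -0.40187065 -1.7623274 ] [ 0.02159796 -0.03251076 -0.01325122] 0.010058924393511548
flange top z 1000 [ 0.60230133 -0.20127955  0.17627926]
```

View pics/s2.png

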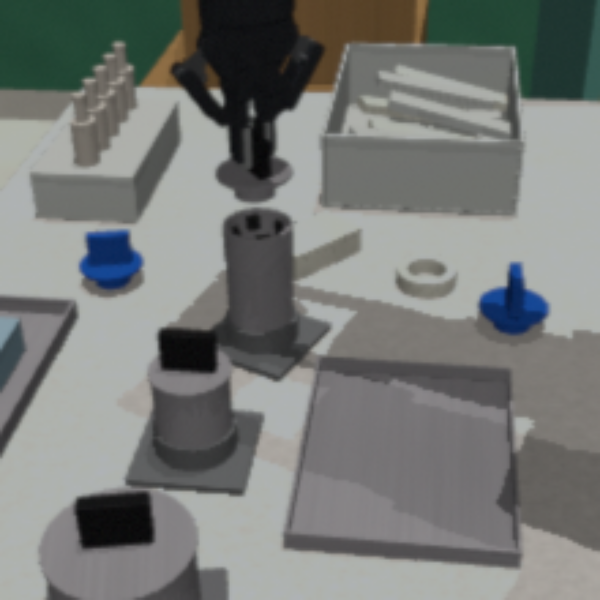

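The side view shows the plug clear of the open neck, with the plug foot at (255,192) and the neck at (258,222) in the crop. Flange and TCP rose by the same 43 mm, so there was no slip. Moving over the tray.

Emit:
arm_command([
  {"delta_pos":[-0.05,0.01,0],"rotation":[0,0,0]},
  {"delta_pos":[-0.15,0.02,0],"rotation":[0,0,0]},
  {"delta_pos":[-0.27,0.03,0],"rotation":[0,0,0]},
  {"delta_pos":[-0.4,0.05,0],"rotation":[0,0,0]},
  {"delta_pos":[-0.53,0.06,0],"rotation":[0,0,0]},
  {"delta_pos":[-0.66,0.08,0],"rotation":[0,0,0]},
  {"delta_pos":[-0.78,0.09,0],"rotation":[0,0,0]},
  {"delta_pos":[-0.88,0.1,0],"rotation":[0,0,0]},
  {"delta_pos":[-0.95,0.11,0],"rotation":[0,0,0]},
  {"delta_pos":[-1,0.12,0],"rotation":[0,0,0]},
  {"delta_pos":[-1,0.12,0],"rotation":[0,0,0]},
  {"delta_pos":[-1,0.12,0],"rotation":[0,0,0]},
])

```text
time: 7.68
tool_pos: [0.444, -0.0341, 0.1805]
ee_rot: [-0.0, 0.897, -0.443, 0.0]
force: [0.5, 0.5, -1.4]
width: 0.0106
```

Emit:
arm_command([
  {"delta_pos":[0,0,0.05],"rotation":[0,0,0]},
  {"delta_pos":[0,0,0.12],"rotation":[0,0,0]},
  {"delta_pos":[0,0,0.2],"rotation":[0,0,0]},
  {"delta_pos":[0,0,0.28],"rotation":[0,0,0]},
  {"delta_pos":[0,0,0.36],"rotation":[0,0,0]},
  {"delta_pos":[0,0,0.44],"rotation":[0,0,0]},
  {"delta_pos":[0,0,0.52],"rotation":[0,0,0]},
  {"delta_pos":[0,0,0.6],"rotation":[0,0,0]},
  {"delta_pos":[0,0,0.66],"rotation":[0,0,0]},
  {"delta_pos":[0,0,0.7],"rotation":[0,0,0]},
  {"delta_pos":[0,0,0.7],"rotation":[0,0,0]},
  {"delta_pos":[0,0,0.7],"rotation":[0,0,0]},
])

```text
time: 8.68
tool_pos: [0.4438, -0.0344, 0.0398]
ee_rot: [0.0, 0.896, -0.443, -0.0]
force: [-0.8, -0.6, -1.5]
width: 0.0103
```

```bash
python3 st.py; python3 - <<'E'
from h import *
im,d=capture("side");P=pts("side",d);save("s3",cv2.resize(im[180:330,260:410],(600,600)))
print(read_state()["joint_positions"].round(2))
E
```

```text
8.6833 -52.61683290469178 [ 0.44375499 -0.03440371  0.03977546] [-0.80469485 -0.62131844 -1.51992182] [-0.05945627 -0.06812693 -0.03102587] 0.010301681665704417
flange top z 1014 [ 0.46085934 -0.05687414  0.03325839]
[-0.08  0.38  2.15 -0.    0.61  2.41]
```

View pics/s3.png

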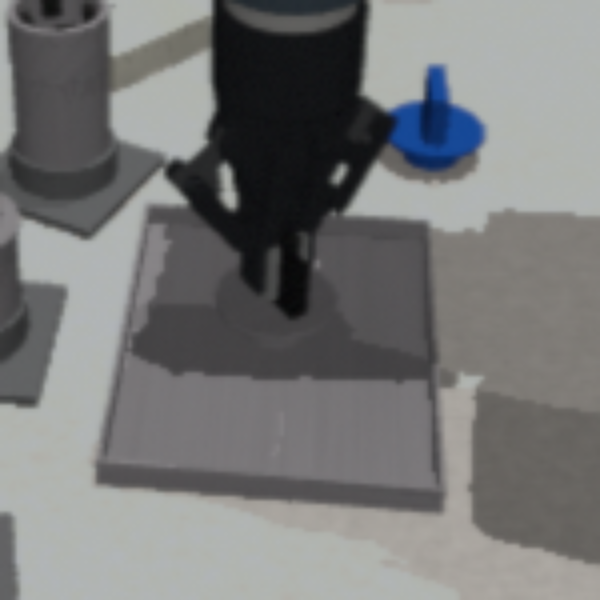

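The lid is level over the middle of the tray, with its foot about 9 mm above the floor. Lowering slowly.

Emit:
arm_command([
  {"delta_pos":[0,0,0.008],"rotation":[0,0,0]},
  {"delta_pos":[0,0,0.015],"rotation":[0,0,0]},
  {"delta_pos":[0,0,0.022],"rotation":[0,0,0]},
  {"delta_pos":[0,0,0.028],"rotation":[0,0,0]},
  {"delta_pos":[0,0,0.034],"rotation":[0,0,0]},
  {"delta_pos":[0,0,0.038],"rotation":[0,0,0]},
  {"delta_pos":[0,0,0.041],"rotation":[0,0,0]},
  {"delta_pos":[0,0,0.041],"rotation":[0,0,0]},
  {"delta_pos":[0,0,0.041],"rotation":[0,0,0]},
])

```text
time: 9.53
tool_pos: [0.4437, -0.034, 0.032]
ee_rot: [0.0, 0.897, -0.443, -0.0]
force: [-0.4, 0.4, -0.3]
width: 0.0104
```

Emit:
arm_command([
  {"delta_pos":[0,0,0.001],"rotation":[0,0,0]},
  {"delta_pos":[0,0,0.002],"rotation":[0,0,0]},
  {"delta_pos":[0,0,0.003],"rotation":[0,0,0]},
  {"delta_pos":[0,0,0.003],"rotation":[0,0,0]},
  {"delta_pos":[0,0,0.003],"rotation":[0,0,0]},
])

```text
time: 9.95
tool_pos: [0.4437, -0.0341, 0.0315]
ee_rot: [0.0, 0.897, -0.443, -0.0]
force: [-0.2, -0.0, -1.1]
width: 0.0104
```

Emit:
arm_command([
  {"delta_pos":[0,0,0.002],"rotation":[0,0,0]},
  {"delta_pos":[0,0,0.004],"rotation":[0,0,0]},
  {"delta_pos":[0,0,0.006],"rotation":[0,0,0]},
  {"delta_pos":[0,0,0.006],"rotation":[0,0,0]},
  {"delta_pos":[0,0,0.006],"rotation":[0,0,0]},
])

```text
time: 10.37
tool_pos: [0.4438, -0.0341, 0.0308]
ee_rot: [-0.0, 0.897, -0.443, 0.0]
force: [-2.9, -0.5, 10.6]
width: 0.0101
```

Contact at z=0.0308, as predicted. Easing off the pressure, then releasing.

Emit:
arm_command([
  {"delta_pos":[0,0,-0.003],"rotation":[0,0,0]},
  {"delta_pos":[0,0,-0.003],"rotation":[0,0,0]},
  {"delta_pos":[0,0,-0.003],"rotation":[0,0,0]},
])

```text
time: 10.62
tool_pos: [0.4438, -0.0341, 0.0309]
ee_rot: [-0.0, 0.897, -0.443, 0.0]
force: [0.3, 0.7, -0.8]
width: 0.0104
```

Emit:
arm_command([
  {"delta_pos":[0,0,0],"rotation":[0,0,0]},
  {"delta_pos":[0,0,0],"rotation":[0,0,0]},
  {"delta_pos":[0,0,0],"rotation":[0,0,0]},
  {"delta_pos":[0,0,0],"rotation":[0,0,0]},
  {"delta_pos":[0,0,0],"rotation":[0,0,0]},
  {"delta_pos":[0,0,0],"rotation":[0,0,0]},
  {"delta_pos":[0,0,0],"rotation":[0,0,0]},
  {"delta_pos":[0,0,0],"rotation":[0,0,0]},
  {"delta_pos":[0,0,0],"rotation":[0,0,0]},
  {"delta_pos":[0,0,0],"rotation":[0,0,0]},
], claw=0.7)

```text
time: 11.45
tool_pos: [0.4437, -0.0341, 0.0309]
ee_rot: [0.0, 0.897, -0.443, -0.0]
force: [0.6, 0.3, -0.1]
width: 0.0599
```

Emit:
arm_command([
  {"delta_pos":[0,0,-0.05],"rotation":[0,0,0]},
  {"delta_pos":[0,0,-0.12],"rotation":[0,0,0]},
  {"delta_pos":[0,0,-0.2],"rotation":[0,0,0]},
  {"delta_pos":[0,0,-0.3],"rotation":[0,0,0]},
  {"delta_pos":[0,0,-0.4],"rotation":[0,0,0]},
  {"delta_pos":[0,0,-0.5],"rotation":[0,0,0]},
  {"delta_pos":[0,0,-0.6],"rotation":[0,0,0]},
  {"delta_pos":[0,0,-0.7],"rotation":[0,0,0]},
  {"delta_pos":[0,0,-0.7],"rotation":[0,0,0]},
  {"delta_pos":[0,0,-0.7],"rotation":[0,0,0]},
])

```text
time: 12.28
tool_pos: [0.4444, -0.0341, 0.1723]
ee_rot: [-0.001, 0.897, -0.443, 0.001]
force: [-0.5, 0.0, -0.1]
width: 0.06
```

```bash
python3 look.py w3 .059; python3 - <<'E'
from h import *
im,d=capture("side");save("s4",cv2.resize(im[180:330,260:410],(600,600)))
E
```

```text
12.2833 [ 0.44441671 -0.03410619  0.17229926] -52.58291247359093 [ 2.9e-03 -2.0e-04 -1.0e+00]
[270 178  14  52 714] [276.49579832 203.62184874] ((444.1459655761719, -33.65520095825195), (10.985799789428711, 43.172882080078125), 37.17768096923828) 0.05817868890341757
```

View pics/s4.png

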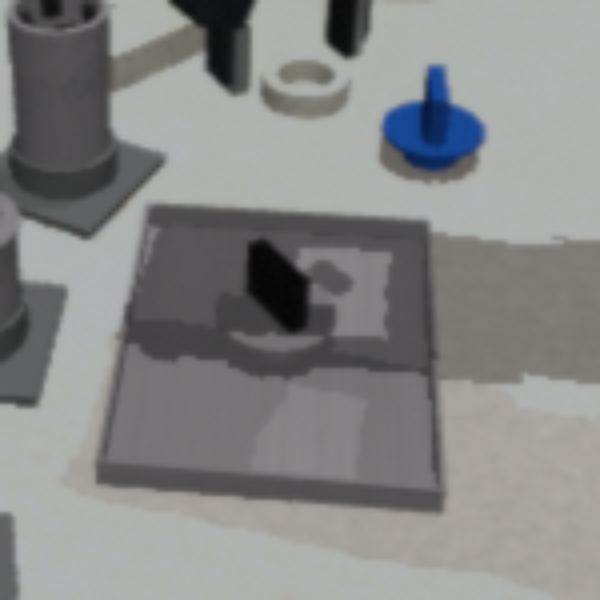

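The lid stands upright in the tray, with its bar at (278,285) in the crop. The bar top measures 58.2 mm against an expected 59 mm, and the gripper is clear. Handing in.

```bash
python3 -c "
from workcell import *
print(job_done())"
```

```text
the job is handed in; nothing more can be done
None
```

The stuck lid is out of the tall slender canister and standing upright, released, near the middle of the empty steel tray. I handed the job in at about 12.3 s, against the 48 s limit.

- **Loosening:** I twisted the lid 30.4° left, then turned it to 30.1° right of how it stood while pulling. It had crept up about 4.7 mm by then, and I drew it straight out. Lid and gripper rose together, so the grip did not slip.
- **Last checks:** The lid is at about (0.444, -0.034). Its bar top measured 58.2 mm against an expected 59 mm, and the lid is upright. The gripper was about 11 cm above it with no contact force.
- **Forces:** The highest reading was about 10.6 N, as the lid touched the tray. Forces are only reported at the end of each move, so brief peaks in between were not seen.

No check failed. One disagreed: the finger opening while gripping read 10–10.6 mm against the stated 12 mm for the bar.

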